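# Put the washed burner parts back on the gas hob

### The arm

A 7-joint arm with a two-finger parallel gripper is mounted at the origin on the work surface. World frame = base frame: x ahead of the robot, y to its left, z up, the work surface at z = 0. Lengths are in m, angles in rad, forces in N, time in s.
With the tool pointing down it reaches from about 0.425 to 0.8 m from the base axis. Payload 8.3 kg.
Tool frame: the origin (TCP) lies at the centre of the arm's flange, where the gripper is bolted on; the fingertips stand 173 mm ahead of it and the grasp point (between the pads) lies 155 mm ahead of it; z points along the fingers, y is the direction in which the jaws open and shut (so a half turn about z gives the same grasp; the last joint's range is limited). The gripper opens to 85 mm and grips with 20 to 120 N. Pads are 22 mm wide; open, the fingers measure 114 mm over their backs; the gripper's body (76 mm by 85 mm) begins 54 mm behind the grasp point. The pads swing forward as they close: fully open they stand 13 mm farther back than shut.
Start: joints at [1.247, 0.383, 0.016, 1.37, -0.006, 1.388, -0.046], TCP at [0.161, -0.604, 0.405] pointing down, gripper open.
Joint ranges: [-2.95, 2.95], [-0.25, 2.06], [-1.52, 1.56], [0.18, 2.33], [-1.44, 4.58], [0.02, 2.06], [-3.01, 3.01]. Speed limits (rad/s): [2.39, 2.39, 3.01, 3.01, 3.14, 3.14, 3.14].

### API

Orientations are given as a unit quaternion [w, x, y, z].
In Python, from rig import arm, solver, get_obs, optics, workorder gives the robot as it stands. Calls block until the motion is done:
- arm.movep(position, orientation): joint-space move of the TCP to a pose.
- arm.move_l(position, ori=None, vel=0.15): straight line of the TCP; ori=None keeps the orientation; vel is the mean speed in m/s.
- arm.move_j(angles): joint-space move.
- arm.set_gripper(opening, f_grip=None): finger opening in m; f_grip is the grip in N (None keeps the last); returns when the fingers have stopped.
- arm.hold(seconds).
- solver.inverse_kinematics(position, orientation): joint angles nearest the present ones, or None.
- get_obs(): the state.
- optics.capture(name): name is "scene" or "top" or "wrist"; returns (picture, depth): 384x512x3 uint8, red, green, blue; 384x512 float32, m along the optical axis (not along the pixel's ray), 0 where there is no reading.
- optics.camera_info(name): a dict with "mtx" (3x3 intrinsics, pixels), "xyz" and "attitude" of the camera in the world; the wrist camera has in their place "hand_eye" (4x4, takes a point from camera to tool coordinates, whose origin is the TCP and whose axes are the flange's). Camera axes: x right, y down, z forward; pixel columns grow to the right and rows downward; lengths in m; the calibration is good to about 2 mm. A picture is of the moment at which its call begins: read the wrist's pose just before it. camera_info takes no time and is no camera call.
A pose or a line that the arm cannot do raises arm.MotionError and nothing moves.
- workorder.finish_job(): hands the job in, once; it reports no verdict.
The state is a dict: "t": time; "joint_pos": joint angles; "joint_vel": joint speeds; "joint_torque": joint torques, N m; "eef_pos": TCP position; "tool_rot": TCP orientation; "contact_force": force on the tool from outside, world axes, zero at the start; "moment": the same for the moment, N m; "gripper_width": finger opening in m.
Only numpy, scipy, OpenCV 4.12 (cv2) and the standard library are available. Lean on these libraries where they do the work, as an engineer would, in place of code of your own. Each camera call takes 0.05 s, during which the arm holds its last target.

### The job

The gas hob has been cleaned: take the washed parts off the drying mat and put its three burners together again, the loose crown into the open base of the large burner and each black cap, right way up, on the burner of its own size, all fully home and lying level. Lower every part into place rather than dropping it, for the enamel chips, and do not shift or knock over the espresso cup, the ramekin or the dish brush.

Things in the scene. Friction and masses are not known exactly. Their poses are not given: they have to be found in the camera images.
- burner_small: small burner, fixed on the stainless hob: dark base cup 52 mm across and 10 mm high with a plain hollow aluminium crown 34 mm across standing in it; the crown's flat top is 24 mm above the hob sheet, its open mouth is 28 mm across and 12 mm deep. Origin: centre of its underside, on the hob sheet (6 mm above the counter); z up
- burner_medium: medium burner, fixed on the hob: dark base cup 66 mm across and 10 mm high with a hollow aluminium crown 46 mm across; the crown's flat top is 26 mm above the hob sheet, its open mouth is 40 mm across and 14 mm deep. Origin: centre of its underside, on the hob sheet; z up
- burner_large: large burner, fixed on the hob, its crown missing: an open dark base cup 74 mm across and 14 mm high with an open mouth 44 mm across down to the hob sheet, a small brass jet in its middle (seen only). Origin: centre of its underside, on the hob sheet; z up
- cap_small: loose black enamelled disc 44 mm across, 80 g, right way up on the mat. Origin: centre of the foot of its locating boss; z up. Boss: 13 mm across at the foot, tapering to 20 mm at height 6 mm; above it the disc, upright rim from 6 to 15 mm, top at 16 mm. Seated, the boss is in the small burner's mouth (about 4 mm play each way) and the origin 18 mm above the burner's
- cap_medium: loose black enamelled disc 56 mm across, 130 g, right way up on the mat. Origin: centre of the foot of its locating boss; z up. Boss: 24 mm across at the foot, tapering to 32 mm at height 6 mm; above it the disc, upright rim from 6 to 15 mm, top at 16 mm. Seated, the boss is in the medium burner's mouth (about 4 mm play each way) and the origin 20 mm above the burner's
- cap_large: loose black enamelled disc 68 mm across, 190 g, right way up on the mat. Origin: centre of the foot of its locating boss; z up. Boss: 32 mm across at the foot, tapering to 40 mm at height 6 mm; above it the disc, upright rim from 6 to 15 mm, top at 16 mm. Seated, the boss is in the mouth of the large burner's crown (about 4 mm play each way) and the origin 18 mm above the crown's
- crown: large burner's loose aluminium crown, 58 mm across, 140 g, right way up on the mat. Origin: centre of its spigot's foot; z up. Spigot: 28 mm across at the foot, tapering to 36 mm at height 8 mm; above it the upright body to 24 mm, open mouth 48 mm across and 12 mm deep. Seated, the spigot is in the large base's mouth (4 mm play each way) and the origin 6 mm above the burner's
- cup: bystander on the teal drying mat (4 mm thick, on the counter): loose white espresso cup, 62 mm across the rim, 58 mm high, no handle. Origin: centre of its underside
- ramekin: bystander on the mat: loose terracotta ramekin, 72 mm across, 42 mm high. Origin: centre of its underside
- brush: bystander on the hob: loose wooden dish brush lying along its x axis, from 107 mm behind to 98 mm ahead of its origin, up to 42 mm wide and 27 mm high. Origin: at its underside, about mid-length
There are look-alikes about, which are no part of the job. What is shaped like the crown but orange or red is not meant.

How it is judged:
By the outcome, as a careful person would: the job done as asked, in the order asked, and still so for the second after the job is handed in, with the robot touching nothing.
It also fails if it takes over 115 s, if anything falls off the work surface, if the arm or the gripper's body presses on something with over 40 N, if the wrist force passes 120 N, or if a joint passes its speed limit or range.

## Working session

There is one attempt and no reset: what is moved stays moved. The work goes in short steps, each a Python script; the robot and the scene stay as the last script left them, time stands still between calls to the robot, and variables do not carry over. Pictures are saved under pics/ and viewed, and the job is handed in when it is done.

```bash
ls; mkdir -p pics
python3 - <<'E'
from rig import arm, solver, get_obs, optics, workorder
import cv2,numpy as np
o=get_obs();print(o['t'],o['eef_pos'],o['tool_rot'],o['gripper_width'])
for n in("scene","top","wrist"):
    print(n,optics.camera_info(n))
for n in("scene","top"):
    p,d=optics.capture(n);cv2.imwrite(f'pics/{n}0.png',cv2.cvtColor(p,cv2.COLOR_RGB2BGR));np.save(f'pics/{n}0d.npy',d);np.save(f'pics/{n}0.npy',p)
    print(d.min(),d.max())
E
```

```text
pics
0.0 [ 0.16114629 -0.60369704  0.40365081] [-9.88508401e-04  9.91506544e-01  1.30052957e-01 -1.56640824e-04] 0.08552180047512092
scene {'mtx': array([[401.01223492,   0.        , 250.17010691],
       [  0.        , 401.01223492, 199.52502919],
       [  0.        ,   0.        ,   1.        ]]), 'xyz': array([ 1.13114262, -0.1791529 ,  0.77794163]), 'attitude': array([-0.31069257,  0.78244737,  0.49778406, -0.20846407])}
top {'mtx': array([[472.63024369,   0.        , 254.04182028],
       [  0.        , 472.63024369, 185.17675056],
       [  0.        ,   0.        ,   1.        ]]), 'xyz': array([0.23040592, 0.09797491, 1.198055  ]), 'attitude': array([ 0.06879516, -0.65203195,  0.75137968, -0.07449925])}
wrist {'mtx': array([[316.67413112,   0.        , 253.45151744],
       [  0.        , 316.67413112, 189.6218373 ],
       [  0.        ,   0.        ,   1.        ]]), 'hand_eye': array([[ 8.62636416e-05, -9.44351779e-01, -3.28937244e-01,
         8.48817658e-02],
       [ 9.99999630e-01, -2.00204543e-04,  8.37020224e-04,
         1.00859692e-03],
       [-8.56296268e-04, -3.28937195e-01,  9.44351412e-01,
         3.00403369e-02],
       [ 0.00000000e+00,  0.00000000e+00,  0.00000000e+00,
         1.00000000e+00]])}
0.0 3.9965894
0.0 2.1848464
```

View pics/top0.png

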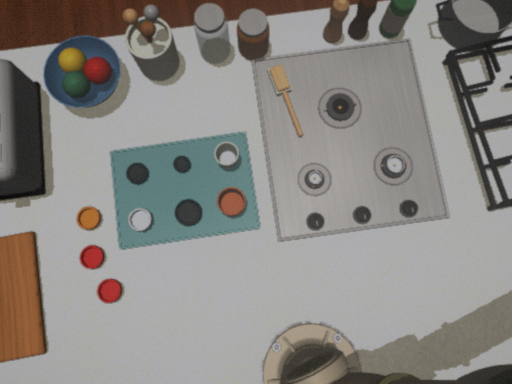

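View pics/scene0.png

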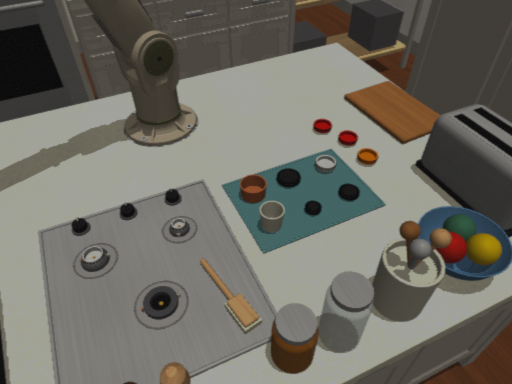

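Top view: candidate caps (black discs) at (137,173), (182,164) and (188,212) on the mat. Their look-alikes are the hob knobs at (316,221), (362,214) and (409,208). The crown is the aluminium ring at (140,219); its look-alikes are orange (89,218) and red (92,257), (110,291). Burners: large (open, brass jet) at (340,107), medium at (393,166), small at (315,179). Cup at (228,155), ramekin at (232,203), brush around (287,100).

```bash
cat > h.py <<'E'
import numpy as np,cv2
from scipy.spatial.transform import Rotation as R
def Rq(q): return R.from_quat([q[1],q[2],q[3],q[0]]).as_matrix()
def campose(info,obs=None):
    if 'xyz' in info: return Rq(info['attitude']),np.array(info['xyz'])
    T=np.eye(4);T[:3,:3]=Rq(obs['tool_rot']);T[:3,3]=obs['eef_pos']
    T=T@info['hand_eye'];return T[:3,:3],T[:3,3]
def ray(K,Rm,c,uv,z):
    uv=np.atleast_2d(np.asarray(uv,float))
    d=np.c_[(uv-[K[0,2],K[1,2]])/[K[0,0],K[1,1]],np.ones(len(uv))]@Rm.T
    s=(z-c[2])/d[:,2]
    return c+d*s[:,None]
def proj(K,Rm,c,P):
    q=(np.atleast_2d(P)-c)@Rm; return q[:,:2]/q[:,2:]*[K[0,0],K[1,1]]+[K[0,2],K[1,2]]
E
python3 - <<'E'
from rig import optics
from h import *
i=optics.camera_info('top');K=i['mtx'];Rm,c=campose(i)
d=np.load('pics/top0d.npy')
pts={'cm':(137,173,.02),'cs':(182,164,.02),'cl':(188,212,.02),'crown':(140,219,.028),'cup':(228,155,.05),'ram':(232,203,.04),'bl':(340,107,.02),'bm':(393,166,.03),'bs':(315,179,.03),'knob1':(316,221,.02),'brushA':(279,75,.02),'brushB':(300,135,.02),'orange':(89,218,.02),'red':(92,257,.02),'jarB':(253,37,.1)}
for k,(u,v,z) in pts.items():
    P=ray(K,Rm,c,(u,v),z)[0]; 
    # depth point
    ray1=np.array([(u-K[0,2])/K[0,0],(v-K[1,2])/K[1,1],1])*d[v,u]
    print(k,P.round(3),'r',round(np.hypot(P[0],P[1]),3),'depthpt',(Rm@ray1+c).round(3))
im=cv2.imread('pics/top0.png')
a=cv2.resize(im[130:260,60:270],None,fx=3.8,fy=3.8,interpolation=cv2.INTER_CUBIC);cv2.imwrite('pics/crop1.png',a)
E
```

```text
cm [0.546 0.364 0.02 ] r 0.656 depthpt [0.546 0.364 0.017]
cs [0.553 0.247 0.02 ] r 0.605 depthpt [0.553 0.247 0.021]
cl [0.427 0.245 0.02 ] r 0.492 depthpt [0.426 0.245 0.025]
crown [0.425 0.365 0.028] r 0.56 depthpt [0.426 0.367 0.019]
cup [0.551 0.126 0.05 ] r 0.566 depthpt [0.563 0.127 0.009]
ram [0.431 0.132 0.04 ] r 0.45 depthpt [0.437 0.133 0.005]
bl [ 0.648 -0.182  0.02 ] r 0.673 depthpt [ 0.65  -0.184  0.012]
bm [ 0.469 -0.285  0.03 ] r 0.549 depthpt [ 0.472 -0.29   0.015]
bs [ 0.464 -0.083  0.03 ] r 0.471 depthpt [ 0.465 -0.084  0.023]
knob1 [ 0.359 -0.07   0.02 ] r 0.366 depthpt [ 0.358 -0.068  0.033]
brushA [ 0.76  -0.037  0.02 ] r 0.761 depthpt [ 0.753 -0.035  0.034]
brushB [ 0.587 -0.066  0.02 ] r 0.59 depthpt [ 0.588 -0.066  0.016]
orange [0.447 0.494 0.02 ] r 0.666 depthpt [0.449 0.498 0.007]
red [0.349 0.493 0.02 ] r 0.604 depthpt [0.349 0.495 0.016]
jarB [0.835 0.022 0.1  ] r 0.836 depthpt [0.825 0.023 0.119]
```

View pics/crop1.png

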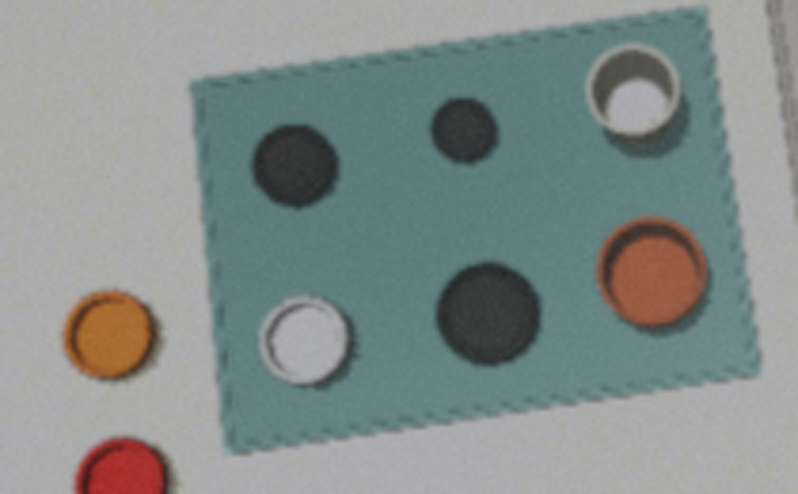

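The crop confirms the choice. Black disc diameters come to about 57, 44 and 69 mm, and the silver ring to about 58 mm. Next I'll refine the positions with the wrist camera.

```bash
cat >> h.py <<'E'
def down(yaw):
    m=R.from_euler('z',yaw).as_matrix()@np.diag([1.,-1,-1])
    q=R.from_matrix(m).as_quat();return np.array([q[3],q[0],q[1],q[2]])
E
python3 - <<'E'
from rig import arm, solver, get_obs, optics
from h import *
for xy in [(.47,.25),(.55,-.18),(.427,.245),(.425,.365),(.546,.364),(.553,.247),(.648,-.182),(.469,-.285),(.464,-.083)]:
  r=[]
  for z in (.165,.34):
   for y in np.radians([-60,-30,0,30,60,90]):
    q=solver.inverse_kinematics(np.array([*xy,z]),down(y)); r.append('-' if q is None else f"{q[6]:.1f}/{q[4]:.1f}")
  print(xy,r)
E
```

```text
(0.47, 0.25) ['-3.0/-0.2', '-3.0/0.4', '-2.6/0.6', '-1.9/0.4', '-1.4/0.4', '-0.9/0.4', '2.7/0.5', '-3.0/0.4', '-2.6/0.6', '-1.8/0.3', '-1.5/0.5', '-0.8/0.4']
(0.55, -0.18) ['-2.4/0.1', '-1.9/0.2', '-1.5/0.2', '-1.0/0.3', '-0.5/0.3', '0.0/0.3', '-2.4/0.1', '-1.9/0.1', '-1.4/0.1', '-0.9/0.2', '-0.4/0.2', '0.1/0.2']
(0.427, 0.245) ['2.4/0.9', '-2.3/-0.4', '-2.6/0.5', '-2.0/0.5', '-1.6/0.6', '-1.0/0.5', '2.7/0.4', '-2.6/-0.1', '-2.1/-0.0', '-1.9/0.3', '-1.5/0.5', '-0.9/0.4']
(0.425, 0.365) ['2.2/1.0', '-3.0/0.1', '-2.2/-0.1', '-1.9/0.1', '-1.6/0.4', '-1.3/0.8', '2.4/0.6', '-2.7/-0.2', '-2.3/-0.1', '-1.9/0.1', '-1.5/0.3', '-1.1/0.4']
(0.546, 0.364) ['2.4/1.1', '-3.0/0.4', '-2.6/0.6', '-2.1/0.6', '-1.5/0.5', '-1.0/0.6', '-3.0/-0.4', '-2.5/-0.4', '-2.6/0.6', '-2.1/0.7', '-1.6/0.7', '-1.0/0.6']
(0.553, 0.247) ['-2.4/-0.9', '-3.0/0.6', '-2.5/0.6', '-1.8/0.4', '-1.4/0.5', '-0.9/0.6', '-2.5/-0.8', '-3.0/0.6', '-2.4/0.5', '-1.8/0.4', '-1.4/0.5', '-0.9/0.6']
(0.648, -0.182) ['-2.5/0.1', '-2.0/0.1', '-1.5/0.2', '-1.0/0.3', '-0.5/0.4', '-0.0/0.4', '-2.5/0.1', '-2.0/0.1', '-1.5/0.2', '-1.0/0.2', '-0.5/0.3', '0.0/0.3']
(0.469, -0.285) ['-2.2/0.0', '-1.7/0.1', '-1.2/0.1', '-0.7/0.2', '-0.2/0.2', '0.3/0.3', '-2.2/0.0', '-1.6/0.0', '-1.1/0.1', '-0.6/0.1', '-0.1/0.1', '0.4/0.1']
(0.464, -0.083) ['-2.7/0.2', '-2.2/0.2', '-1.7/0.2', '-1.2/0.3', '-0.7/0.3', '-0.2/0.3', '-2.6/0.1', '-2.0/0.1', '-1.5/0.1', '-1.0/0.1', '-0.5/0.1', '0.0/0.1']
```

Run:
```python
from rig import arm, solver, get_obs, optics
from h import *
for n,p in (('hob',(.55,-.12,.43)),('mat',(.49,.31,.43))):
    arm.movep(np.array(p),down(np.pi/2)); o=get_obs()
    im,d=optics.capture('wrist')
    cv2.imwrite(f'pics/w_{n}.png',im[:,:,::-1]);np.savez(f'pics/w_{n}.npz',im=im,d=d,eef_pos=o['eef_pos'],tool_rot=o['tool_rot'])
    print(o['t'],o['eef_pos'],o['joint_pos'].round(2) if hasattr(o['joint_pos'],'round') else o['joint_pos'],o['contact_force'])
```

```text
2.3167 [ 0.54979788 -0.1217141   0.42976457] [ 0.63  0.29 -0.59  1.48  0.16  1.42  0.03] [ 0.66748206  0.2086573  -0.85402274]
3.9667 [0.49106158 0.3086326  0.42977317] [ 0.08  0.42 -0.96  1.42  0.35  1.47 -0.87] [ 1.03709415 -0.2551321   0.16396021]
```

View pics/w_hob.png

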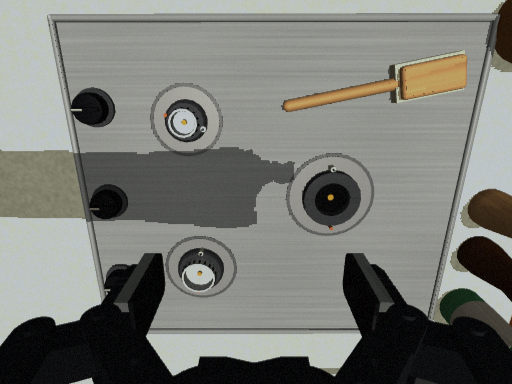

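View pics/w_mat.png

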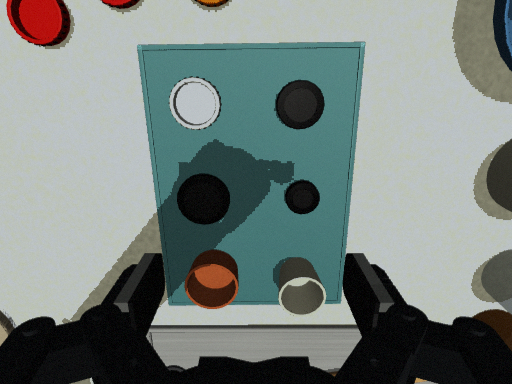

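The wrist views show everything. Hob: small burner (186,120), medium (200,272), large with brass jet (331,198). Mat: crown (196,103), medium cap (300,104), large (204,199), small (302,197). Next I'll measure their centres in two ways, by colour contour and by depth.

```bash
cat > meas.py <<'E'
from h import *
def xyzmap(d,K,Rm,c):
    v,u=np.mgrid[:d.shape[0],:d.shape[1]]
    P=np.stack([(u-K[0,2])/K[0,0]*d,(v-K[1,2])/K[1,1]*d,d],-1)@Rm.T+c
    P[d<=0]=np.nan;return P
def load(f):
    from rig import optics
    Z=np.load(f);i=optics.camera_info('wrist');Rm,c=campose(i,Z);K=i['mtx']
    return Z['im'],Z['d'],K,Rm,c
def topfit(P,u,v,w,z0,z1):
    """outer circle of depth points in height band"""
    Q=P[v-w:v+w,u-w:u+w].reshape(-1,3);Q=Q[(Q[:,2]>z0)&(Q[:,2]<z1)]
    if len(Q)<10:return None
    h=cv2.convexHull((Q[:,:2]).astype(np.float32))
    (cx,cy),r=cv2.minEnclosingCircle(h);b=(Q[:,:2].min(0)+Q[:,:2].max(0))/2
    return (round(cx,4),round(cy,4)),'D',round(2000*r,1),'bbox',b.round(4),'zmed',np.nanmedian(Q[:,2]).round(4),len(Q)
def contour(mask,u,v,w,K,Rm,c,z):
    m=np.zeros_like(mask);m[v-w:v+w,u-w:u+w]=mask[v-w:v+w,u-w:u+w]
    cs,_=cv2.findContours(m,cv2.RETR_EXTERNAL,cv2.CHAIN_APPROX_NONE)
    k=max(cs,key=cv2.contourArea);h=cv2.convexHull(k)[:,0]+0.0
    X=ray(K,Rm,c,cv2.convexHull(k)[:,0],z)[:,:2].astype(np.float32)
    e=cv2.fitEllipse(X*1000)
    return (np.array(e[0])/1000).round(4),'axes mm',np.round(e[1],1)
E
python3 - <<'E'
from meas import *
im,d,K,Rm,c=load('pics/w_mat.npz');P=xyzmap(d,K,Rm,c)
print('mat z',P[150,250,2],P[130,330,2],'counter',P[200,400,2])
hsv=cv2.cvtColor(im,cv2.COLOR_RGB2HSV);blk=((im.max(2)<55)&(P[:,:,2]>.006)).astype(np.uint8)*255
blk2=((hsv[:,:,1]<80)&(im.max(2)<70)).astype(np.uint8)*255
wht=((hsv[:,:,1]<60)&(im.max(2)>110)).astype(np.uint8)*255
for n,u,v in(('med',300,104),('large',204,199),('small',302,197)):
    print(n,contour(blk2,u,v,38,K,Rm,c,.017),topfit(P,u,v,38,.015,.026))
print('crown',contour(wht,196,103,35,K,Rm,c,.028),topfit(P,196,103,35,.024,.034))
for n,u,v in (('cup',300,290),('ram',212,280)):print(n,topfit(P,u,v,45,.035,.08))
im,d,K,Rm,c=load('pics/w_hob.npz');P=xyzmap(d,K,Rm,c)
print('hob z',P[150,250,2])
hsv=cv2.cvtColor(im,cv2.COLOR_RGB2HSV)
for n,u,v,w,a,b in(('small',186,120,38,.026,.036),('med',200,272,38,.028,.038),('large',331,198,40,.015,.026),('smallbase',186,120,38,.012,.02),('medbase',200,272,38,.012,.02)):
    print(n,topfit(P,u,v,w,a,b))
wht=((im.max(2)>170)).astype(np.uint8)*255
dk=((im.max(2)<80)).astype(np.uint8)*255
print('small white',contour(wht,186,122,20,K,Rm,c,.030)); print('med white',contour(wht,200,278,22,K,Rm,c,.032))
print('small base',contour(dk,186,122,30,K,Rm,c,.016)); print('large base',contour(dk,331,198,38,K,Rm,c,.020))
jet=(hsv[:,:,0]>15)&(hsv[:,:,0]<30)&(hsv[:,:,1]>150)
for n,u,v in(('l',331,198),('s',186,122),('m',200,273)):
    yy,xx=np.nonzero(jet[v-15:v+15,u-15:u+15]); print('jet',n,len(xx),ray(K,Rm,c,(xx.mean()+u-15,yy.mean()+v-15),.012)[0].round(4) if len(xx) else '')
# fingers
for f in('pics/w_hob.npz',):
    Z=np.load(f);T=Rq(Z['tool_rot']);Q=(P-Z['eef_pos'])@T
    f=(d>0)&(d<.25);q=Q[f];print('finger max tool z',np.percentile(q[:,2],[50,90,99,100]).round(4))
    s=q[q[:,2]>np.percentile(q[:,2],97)];print(s.min(0).round(3),s.max(0).round(3))
    print([tuple(Q[v,u].round(3)) for u,v in((150,258),(135,270),(360,258),(158,262))])
def big(n,x,y,w,h,s):
    i=cv2.imread(n)[y:y+h,x:x+w];return cv2.resize(i,None,fx=s,fy=s,interpolation=cv2.INTER_CUBIC)
cv2.imwrite('pics/hobcrop.png',big('pics/w_hob.png',130,75,260,230,2.5))
E
```

```text
mat z 0.003961490592023664 0.004098593285733976 counter 0.0015221733468822052
med (array([0.5457, 0.3638]), 'axes mm', array([54.9, 55.4])) ((0.5455, 0.364), 'D', 56.2, 'bbox', array([0.5452, 0.3641]), 'zmed', np.float64(0.0209), 1859)
large (array([0.4247, 0.2463]), 'axes mm', array([63.4, 68.6])) ((0.4263, 0.2456), 'D', 68.3, 'bbox', array([0.4263, 0.2456]), 'zmed', np.float64(0.021), 2068)
small (array([0.5534, 0.2482]), 'axes mm', array([42.1, 44.4])) ((0.5541, 0.2483), 'D', 44.8, 'bbox', array([0.5537, 0.2486]), 'zmed', np.float64(0.0208), 881)
crown (array([0.4239, 0.3661]), 'axes mm', array([56.7, 57.4])) ((0.4239, 0.3662), 'D', 60.1, 'bbox', array([0.4241, 0.3664]), 'zmed', np.float64(0.0284), 733)
cup ((0.5523, 0.1291), 'D', 63.1, 'bbox', array([0.5525, 0.1289]), 'zmed', np.float64(0.0543), 1433)
ram ((0.4348, 0.1337), 'D', 72.5, 'bbox', array([0.4349, 0.1338]), 'zmed', np.float64(0.045), 906)
hob z 0.006424054605588259
small ((0.4679, -0.0854), 'D', 36.2, 'bbox', array([ 0.4678, -0.0854]), 'zmed', np.float64(0.0303), 286)
med ((0.4741, -0.2925), 'D', 48.2, 'bbox', array([ 0
[... 388 characters left out ...]
y([ 0.4677, -0.0855]), 'axes mm', array([32.2, 32.3]))
med white (array([ 0.4735, -0.2938]), 'axes mm', array([43.7, 45.1]))
small base (array([ 0.469 , -0.0847]), 'axes mm', array([49.7, 50.6]))
large base (array([ 0.6486, -0.1815]), 'axes mm', array([72.9, 81.8]))
jet l 45 [ 0.6496 -0.1839  0.012 ]
jet s 17 [ 0.4659 -0.0863  0.012 ]
jet m 10 [ 0.4718 -0.2992  0.012 ]
finger max tool z [0.1044 0.1355 0.1545 0.1601]
[-0.013 -0.056  0.149] [0.011 0.056 0.16 ]
[(np.float64(0.01), np.float64(-0.045), np.float64(0.151)), (np.float64(0.009), np.float64(-0.049), np.float64(0.143)), (np.float64(0.01), np.float64(0.047), np.float64(0.151)), (np.float64(0.007), np.float64(-0.042), np.float64(0.153))]
```

View pics/hobcrop.png

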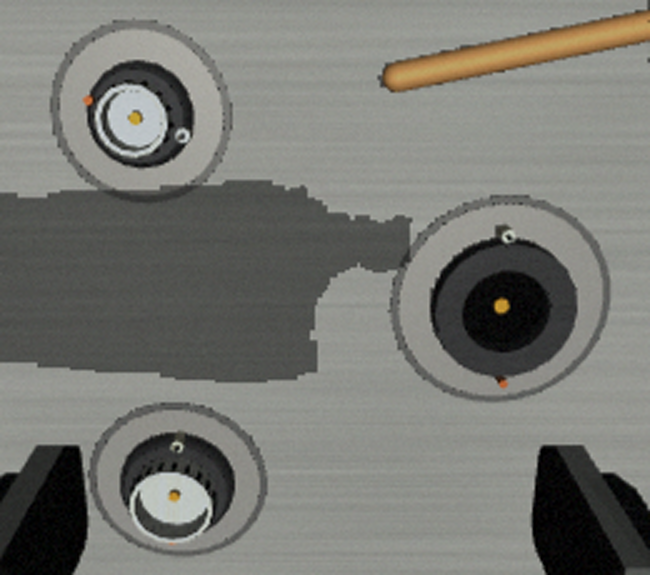

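The open fingertips read 0.160 in tool z, which equals 173−13 mm, so the finger-swing model is confirmed. Next I'll pin down the large mouth, excluding the igniters, and check the igniter heights.

Run:
```python
from meas import *
from scipy.optimize import least_squares
im,d,K,Rm,c=load('pics/w_hob.npz');P=xyzmap(d,K,Rm,c)
Q=P[150:245,280:385].reshape(-1,3);C=np.array([.65,-.183])
dx=Q[:,:2]-C;r=np.hypot(*dx.T);a=np.degrees(np.arctan2(dx[:,1],dx[:,0]))
top=(Q[:,2]>.016)&(Q[:,2]<.024)
# outer and inner radius by angle
o=[];n=[]
for k in range(-180,180,10):
    s=top&(a>=k)&(a<k+10)
    if s.sum()>3:
        i=np.argsort(r[s]);o.append((k,Q[s][i[-1]]));n.append((k,Q[s][i[0]]))
def fit(L):
    L=np.array([p[:2] for k,p in L if abs(abs(k+5)-90)>20])
    s=least_squares(lambda x:np.hypot(*(L-x[:2]).T)-x[2],[*C,.03],loss='soft_l1',f_scale=.001).x
    return s.round(4)
print('outer',fit(o),'inner',fit(n))
for n_,u,v in(('S ign',202,129),('S thermo',165,115),('L ign',333,169),('L th',331,227),('M ign',201,253)):
    print(n_,P[v-4:v+5,u-4:u+5,2].max().round(4),P[v,u].round(3))
```

```text
outer [ 0.6502 -0.1837  0.0366] inner [ 0.65   -0.1835  0.0219]
S ign 0.0268 [ 0.489 -0.093  0.023]
S thermo nan [ 0.447 -0.077  0.022]
L ign 0.0248 [ 0.648 -0.143  0.022]
L th 0.0223 [ 0.652 -0.223  0.021]
M ign 0.0242 [ 0.478 -0.263  0.019]
```

```bash
cat > pp.py <<'E'
from rig import arm, solver, get_obs, optics
from h import *
L=.0574;S0=-.101
def retr(w): 
    s=S0+w/2/L; return L*(np.sqrt(1-S0**2)-np.sqrt(1-s*s))
def tz(tip,w): return tip+.173-retr(w)
H=.33
def st(m):
    o=get_obs();print(m,'t%.1f'%o['t'],np.round(o['eef_pos'],4),'w%.4f'%o['gripper_width'],'F',np.round(o['contact_force'],1));return o
def pick(xy,w,tip,yaw=np.pi/2,f=40):
    arm.set_gripper(.085)
    arm.movep(np.array([*xy,H]),down(yaw)); z=tz(tip,w)
    arm.move_l(np.array([*xy,z+.03]),vel=.2)
    arm.move_l(np.array([*xy,z]),vel=.06);st('at')
    arm.set_gripper(w-.012,f);st('gripped')
    arm.move_l(np.array([*xy,z+.02]),vel=.06)
    arm.move_l(np.array([*xy,H]),vel=.25);return st('lifted')
def place(xy,w,tip,yaw=np.pi/2,thr=5):
    z=tz(tip,w)
    arm.movep(np.array([*xy,H]),down(yaw));arm.hold(.2)
    arm.move_l(np.array([*xy,z+.03]),vel=.2)
    arm.move_l(np.array([*xy,z+.003]),vel=.04);arm.hold(.15)
    f0=st('near')['contact_force'][2]
    zz=z+.003
    while zz>z-.0025:
        zz-=.001;arm.move_l(np.array([*xy,zz]),vel=.02);arm.hold(.05)
        o=get_obs();df=o['contact_force'][2]-f0
        print('dz %.1f mm actual %.4f dF %.1f'%((zz-z)*1e3,o['eef_pos'][2],df))
        if abs(df)>thr:break
def release(w,extra=.016):
    arm.set_gripper(min(w+extra,.085));st('released')
    p=np.array(get_obs()['eef_pos']);arm.move_l(p+[0,0,.04],vel=.08);arm.move_l(np.array([p[0],p[1],H]),vel=.25);st('up')
def snap(n):
    o=get_obs();im,d=optics.capture('wrist')
    cv2.imwrite(f'pics/{n}.png',im[:,:,::-1]);np.savez(f'pics/{n}.npz',im=im,d=d,eef_pos=o['eef_pos'],tool_rot=o['tool_rot'])
E
python3 - <<'E'
from pp import *
pick((.4240,.3662),.058,.014)
snap('g_crown')
E
```

```text
at t6.2 [0.4239 0.3663 0.1823] w0.0849 F [0.6 0.5 0.6]
gripped t6.6 [0.424  0.3664 0.1832] w0.0568 F [-0.8 -2.2  5.1]
lifted t7.7 [0.4239 0.3657 0.3286] w0.0567 F [ 0.1 -0.6 -2.1]
```

View pics/g_crown.png

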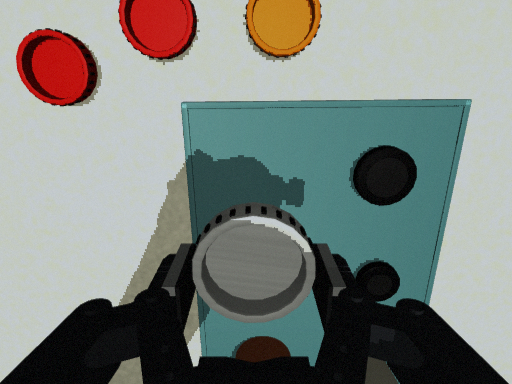

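The crown is held level between the pads, at about (255,262). I'll check its offset in the tool frame, then place it.

```bash
cat >> pp.py <<'E'
def held(n,z0,z1,w=75,uv=(255,255)):
    from meas import load,xyzmap
    im,d,K,Rm,c=load(f'pics/{n}.npz');P=xyzmap(d,K,Rm,c);Z=np.load(f'pics/{n}.npz')
    Q=((P-Z['eef_pos'])@Rq(Z['tool_rot'])).reshape(-1,3)
    Q=Q[(abs(Q[:,1])<.037)&(abs(Q[:,0])<.045)&(Q[:,2]>z0)&(Q[:,2]<z1)]
    if len(Q)<20: print('no pts');return
    (cx,cy),r=cv2.minEnclosingCircle(Q[:,:2].astype(np.float32))
    print('held ctr tool xy',round(cx,4),round(cy,4),'D',round(2000*r,1),'x',Q[:,0].min().round(4),Q[:,0].max().round(4),'y',Q[:,1].min().round(4),Q[:,1].max().round(4),'z med',np.median(Q[:,2]).round(4),len(Q))
E
python3 - <<'E'
from pp import *
from meas import *
im,d,K,Rm,c=load('pics/g_crown.npz');P=xyzmap(d,K,Rm,c);Z=np.load('pics/g_crown.npz')
Q=((P-Z['eef_pos'])@Rq(Z['tool_rot']))
for u,v in((255,319),(200,270),(310,270),(255,222),(255,215)):print(u,v,Q[v,u].round(4))
held('g_crown',.145,.160)
place((.6501,-.1836),.058,.022)
snap('p_crown')
E
```

```text
255 319 [-0.0252  0.0011  0.1535]
200 270 [ 0.001  -0.0243  0.1553]
310 270 [0.0014 0.0262 0.1547]
255 222 [0.0258 0.001  0.1542]
255 215 [0.0286 0.001  0.1552]
held ctr tool xy 0.0061 -0.0 D 74.2 x -0.0288 0.0302 y -0.037 0.037 z med 0.1549 5649
near t11.8 [ 0.6503 -0.1836  0.1938] w0.0565 F [-0.5 -0.7 -1.4]
dz 2.0 mm actual 0.1924 dF -0.3
dz 1.0 mm actual 0.1914 dF -0.2
dz 0.0 mm actual 0.1913 dF 7.8
```

View pics/p_crown.png

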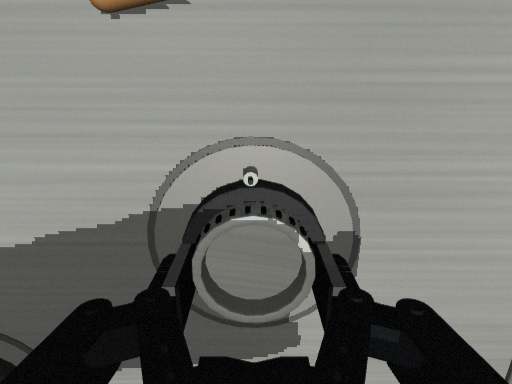

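Contact came at TCP z 0.1913. The grasp on the mat was at 0.1832 and the expected step is 8 mm, so this matches a fully home crown. Release and verify.

Run:
```python
from pp import *
from meas import *
release(.058)
snap('r_crown')
im,d,K,Rm,c=load('pics/r_crown.npz');P=xyzmap(d,K,Rm,c)
u,v=proj(K,Rm,c,[[.65,-.1836,.036]])[0].astype(int);print(u,v)
print(topfit(P,u,v,60,.031,.042))
Q=P[v-60:v+60,u-60:u+60].reshape(-1,3);s=(Q[:,2]>.031)&(Q[:,2]<.042);Q=Q[s]
A=np.c_[Q[:,:2]-Q[:,:2].mean(0),np.ones(len(Q))];print('plane',np.linalg.lstsq(A,Q[:,2],rcond=None)[0])
print('hob z nearby',P[60,250,2])
```

```text
released t13.1 [ 0.6501 -0.1836  0.1903] w0.0744 F [-0.6  0.4  0.2]
up t14.3 [ 0.6501 -0.1836  0.3302] w0.0740 F [ 0.4  0.3 -0.3]
252 180
((0.6508, -0.1834), 'D', 60.3, 'bbox', array([ 0.6505, -0.1836]), 'zmed', np.float64(0.0364), 1231)
plane [-0.00072649  0.00277168  0.03595962]
hob z nearby 0.007824766228307967
```

View pics/r_crown.png

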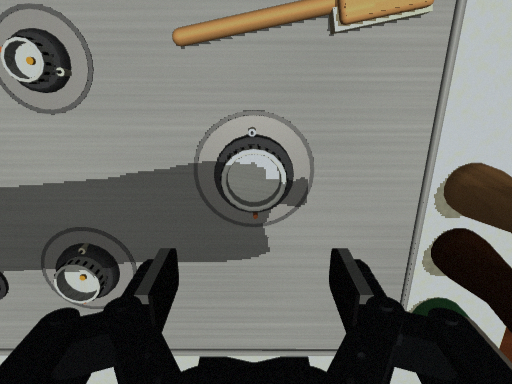

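The crown is seated: top at 0.036, level, within 1 mm of the base centre. Next the large cap.

Run:
```python
from pp import *
from meas import *
im,d,K,Rm,c=load('pics/r_crown.npz');P=xyzmap(d,K,Rm,c)
print('med',topfit(P,78,283,28,.028,.038),'small',topfit(P,25,60,25,.026,.036))
pick((.4263,.2456),.068,.007)
snap('g_cl'); held('g_cl',.14,.17)
place((.6506,-.1835),.068,.033)
snap('p_cl')
```

```text
med ((0.4743, -0.2924), 'D', 48.0, 'bbox', array([ 0.4744, -0.292 ]), 'zmed', np.float64(0.0321), 676) small ((0.4685, -0.0854), 'D', 36.6, 'bbox', array([ 0.4688, -0.0851]), 'zmed', np.float64(0.0301), 814)
at t17.8 [0.4262 0.2457 0.1728] w0.0851 F [-0.6 -0.2  1. ]
gripped t18.1 [0.4264 0.2458 0.1738] w0.0661 F [-1.7 -1.5  7.7]
lifted t19.3 [0.4261 0.245  0.3287] w0.0656 F [ 0.3 -0.8 -3.2]
held ctr tool xy 0.0033 0.0 D 75.4 x -0.034 0.034 y -0.037 0.037 z med 0.1528 16859
near t23.0 [ 0.6507 -0.1835  0.2022] w0.0657 F [-0.2  0.1 -2.4]
dz 2.0 mm actual 0.2009 dF -1.0
dz 1.0 mm actual 0.2002 dF 2.5
dz 0.0 mm actual 0.2000 dF 9.1
```

View pics/p_cl.png

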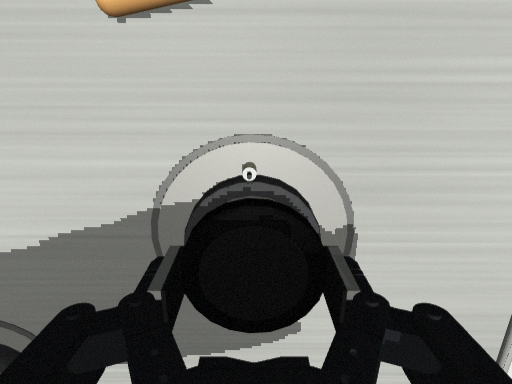

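Expected seat z is 0.1738+0.026 = 0.1998, and contact came at 0.2000, so the cap is home. Release and check.

```bash
cat >> pp.py <<'E'
def verify(n,C,ztop,r):
    from meas import load,xyzmap
    im,d,K,Rm,c=load(f'pics/{n}.npz');P=xyzmap(d,K,Rm,c).reshape(-1,3)
    Q=P[np.hypot(P[:,0]-C[0],P[:,1]-C[1])<r+.01];Q=Q[abs(Q[:,2]-ztop)<.006]
    (cx,cy),rr=cv2.minEnclosingCircle(Q[:,:2].astype(np.float32))
    T=Q[np.hypot(Q[:,0]-cx,Q[:,1]-cy)<r-.006]
    A=np.c_[T[:,:2]-T[:,:2].mean(0),np.ones(len(T))]
    print(n,'ctr',round(cx,4),round(cy,4),'D',round(2e3*rr,1),'slope,z',np.linalg.lstsq(A,T[:,2],rcond=None)[0].round(4),'want z',ztop,'zrange',np.percentile(T[:,2],[2,98]).round(4))
E
python3 - <<'E'
from pp import *
release(.068);snap('r_cl');verify('r_cl',(.6506,-.1835),.046,.034)
E
```

```text
released t24.2 [ 0.6506 -0.1835  0.1987] w0.0839 F [ 0.1 -0.4  0.7]
up t25.4 [ 0.6506 -0.1834  0.3304] w0.0838 F [ 0.8 -0.4 -1.3]
r_cl ctr 0.6509 -0.1835 D 68.5 slope,z [-0.0006 -0.0005  0.0471] want z 0.046 zrange [0.0457 0.0485]
```

View pics/r_cl.png

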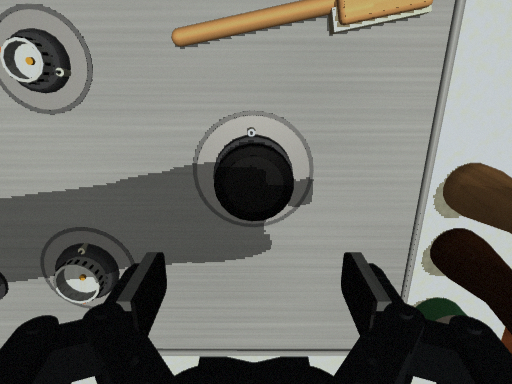

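The large cap is level at (254,180) in the image. The same +1 mm depth bias showed on the black caps on the mat. Medium cap next.

Run:
```python
from pp import *
pick((.5455,.3640),.056,.007)
snap('g_cm')
place((.4741,-.2922),.056,.029)
snap('p_cm')
```

```text
at t29.1 [0.5454 0.3641 0.1757] w0.0846 F [-0.1 -0.3 -0.4]
gripped t29.5 [0.5457 0.3642 0.1767] w0.0541 F [-0.  -1.   5.7]
lifted t30.7 [0.5454 0.3637 0.329 ] w0.0540 F [-0.4 -0.1 -1.8]
near t34.9 [ 0.4742 -0.2922  0.2011] w0.0540 F [ 0.3  0.5 -0.6]
dz 2.0 mm actual 0.1998 dF 0.4
dz 1.0 mm actual 0.1988 dF -0.3
dz 0.0 mm actual 0.1986 dF 9.2
```

View pics/p_cm.png

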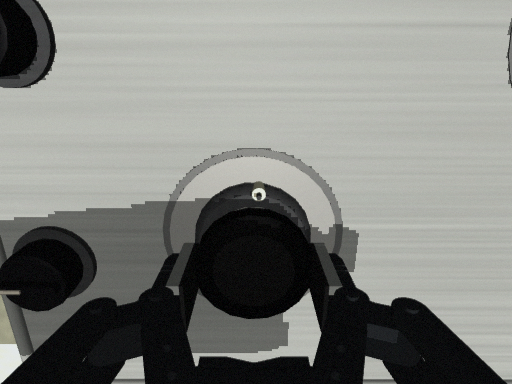

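Expected 0.1987 and got 0.1986, so it is home. Release, verify, then the small cap, placed with the jaws along y to clear the igniter.

Run:
```python
from pp import *
release(.056);snap('r_cm');verify('r_cm',(.4741,-.2922),.042,.028)
pick((.5538,.2483),.044,.007)
snap('g_cs')
place((.4682,-.0854),.044,.027,yaw=0)
snap('p_cs')
```

```text
released t36.2 [ 0.4741 -0.2922  0.1977] w0.0717 F [-1.   0.6  0.2]
up t37.3 [ 0.474  -0.2923  0.3302] w0.0718 F [-0.3 -0.9  0.5]
r_cm ctr 0.4743 -0.2919 D 56.2 slope,z [-0.0009 -0.002   0.0431] want z 0.042 zrange [0.0417 0.0444]
at t41.1 [0.5538 0.2484 0.1779] w0.0850 F [-0.2 -0.9  0.3]
gripped t41.5 [0.5539 0.2484 0.1786] w0.0419 F [-1.4 -1.7  5.7]
lifted t42.7 [0.5537 0.2479 0.3289] w0.0419 F [-0.7  0.1 -1.9]
near t45.9 [ 0.4683 -0.0854  0.2012] w0.0420 F [ 0.4 -0.5 -1.7]
dz 2.0 mm actual 0.2000 dF 0.6
dz 1.0 mm actual 0.1989 dF -0.0
dz 0.0 mm actual 0.1985 dF 9.7
```

View pics/p_cs.png

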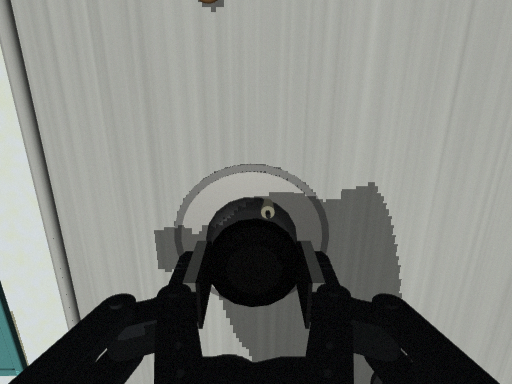

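Expected 0.1986 and got 0.1985. Release, then a final overview.

Run:
```python
from pp import *
from meas import *
release(.044,.02);snap('r_cs');verify('r_cs',(.4682,-.0854),.040,.022)
arm.movep(np.array([.55,-.12,.43]),down(np.pi/2));arm.hold(.2);snap('f_hob')
verify('f_hob',(.4682,-.0854),.040,.022);verify('f_hob',(.6506,-.1835),.046,.034);verify('f_hob',(.4741,-.2922),.042,.028)
arm.movep(np.array([.49,.31,.43]),down(np.pi/2));arm.hold(.2);snap('f_mat')
im,d,K,Rm,c=load('pics/f_mat.npz');P=xyzmap(d,K,Rm,c)
for n,u,v in (('cup',300,290),('ram',212,280)):print(n,topfit(P,u,v,45,.035,.08))
# brush tip compare
for f in('w_hob','f_hob'):
    im,d,K,Rm,c=load(f'pics/{f}.npz');h=cv2.cvtColor(im,cv2.COLOR_RGB2HSV)
    m=(h[:,:,0]>8)&(h[:,:,0]<25)&(h[:,:,1]>90);m[130:]=0;m[:,:270]=0;m[:,470:]=0
    y,x=np.nonzero(m);print(f,'brush px->xyz',ray(K,Rm,c,(x.mean(),y.mean()),.015)[0].round(4),ray(K,Rm,c,(x.min(),y[x.argmin()]),.015)[0].round(4),len(x))
print(get_obs()['t'])
i=cv2.hconcat([cv2.imread('pics/f_hob.png'),cv2.imread('pics/f_mat.png')]);cv2.imwrite('pics/f2.png',cv2.resize(i,(800,300)))
```

```text
released t47.2 [ 0.4682 -0.0854  0.1979] w0.0639 F [-0.4 -0.3  0.4]
up t48.3 [ 0.4681 -0.0855  0.3301] w0.0641 F [-0.6 -0.6 -0.3]
r_cs ctr 0.4696 -0.0866 D 44.4 slope,z [-0.0003 -0.0027  0.041 ] want z 0.04 zrange [0.0396 0.0424]
f_hob ctr 0.4696 -0.0868 D 44.0 slope,z [-0.0057 -0.0012  0.041 ] want z 0.04 zrange [0.0393 0.0425]
f_hob ctr 0.6515 -0.1833 D 69.4 slope,z [-0.0007  0.0004  0.0471] want z 0.046 zrange [0.0456 0.0487]
f_hob ctr 0.475 -0.2919 D 56.4 slope,z [-0.0051 -0.0003  0.0433] want z 0.042 zrange [0.0418 0.0447]
cup ((0.5523, 0.1295), 'D', 62.4, 'bbox', array([0.5519, 0.1296]), 'zmed', np.float64(0.0533), 1329)
ram ((0.435, 0.134), 'D', 72.8, 'bbox', array([0.4359, 0.1344]), 'zmed', np.float64(0.0448), 843)
w_hob brush px->xyz [ 0.7166 -0.0431  0.015 ] [ 0.5847 -0.0657  0.015 ] 3627
f_hob brush px->xyz [ 0.7165 -0.0431  0.015 ] [ 0.5847 -0.0648  0.015 ] 3590
51.7833
```

View pics/f2.png

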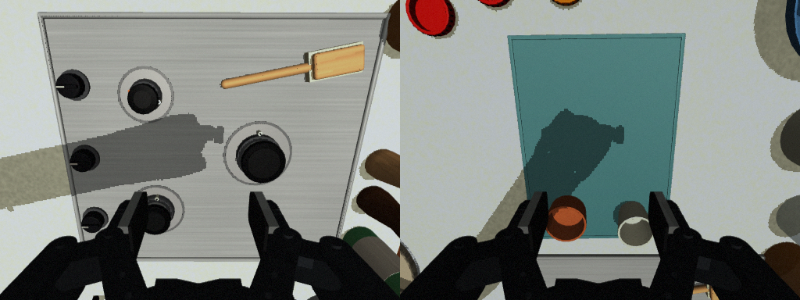

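All three caps are level at their seated heights, the mat holds only the cup and ramekin, and the bystanders have not moved. Handing in.

```bash
python3 -c "
from rig import workorder;workorder.finish_job()"
```

```text
the job is handed in; nothing more can be done
```

The hob is back together: I put the aluminium crown into the large burner's base first, then the large, medium and small caps on their own burners. I lowered each part until it touched, released it, and handed the job in at about 52 s of the 115 s.

**Seating:** each part touched down within 1 mm of its expected seated height. After release:
- All four lie level, with slopes under 0.006.
- All are within about 2 mm of their burner centres.
- The cap tops read about 1 mm high (0.041, 0.047 and 0.043 m against 0.040, 0.046 and 0.042 m). The black caps showed the same offset while still on the mat, so I take it as camera bias, not poor seating.

**Bystanders:** the cup, ramekin and brush measured within 1 mm of where they started. No final check failed.

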